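Open the stuck sample jar

ROBOT

A 6-joint arm with a two-finger parallel gripper is mounted at the origin on the work surface. World frame = base frame: x ahead of the robot, y to its left, z up, the work surface at z = 0. Lengths are in m, angles in rad, forces in N, time in s.
With the tool pointing down it reaches from about 0.325 to 0.9 m from the base axis. Payload 3.5 kg.
Tool frame: the origin (TCP) lies on the mounting face of the last link; the fingertips stand 173 mm ahead of it and the grasp point (between the pads) lies 155 mm ahead of it (tcp_to_grasp is the z of the grasp point in the tool frame, in m); z points along the fingers, y is the line along which they close (so a half turn about z gives the same grasp; the last joint's range is limited). The gripper opens to 85 mm and grips with 20 to 120 N. Pads are 22 mm wide; open, the fingers measure 114 mm over their backs; the gripper's body (76 mm by 85 mm) begins 54 mm behind the grasp point. The pads swing forward as they close: fully open they stand 13 mm farther back than shut.
Start: joints at [-1.453, 0.276, -0.026, 1.268, 0, 1.467], TCP at [0.137, -0.61, 0.405] pointing down, gripper open.
Joint ranges: [-3.12, 3.12], [-0.85, 1.88], [-1.08, 1.24], [-1.95, 2.15], [-1.57, 1.53], [-3.14, 3.14]. Speed limits (rad/s): [2.57, 2.57, 3.14, 3.14, 3.14, 3.14].

INTERFACE

Orientations are given as a rotation vector (axis times angle).
In Python, from station import get_state, capture, get_calibration, sign_off, find_in, outline_of, landmark_of, tcp_to_grasp gives the robot as it stands.
- The arm moves only by the shell command python3 -m inch 'ROWS' [OPENING] [FORCE]. ROWS is JSON, a list that holds one entry, the list of rows, each a list of 4 numbers: the shift along the tool's x, y, z in m, then the turn about the tool's z in degrees. In form: [[[tx, ty, tz, roll], ...]]. A call has 1 to 10 rows; each row shifts and turns the commanded pose from where the row before left it, along the tool's axes as they then stand; what a row does not reach is not made up. A row lasts 1/10 s, in which the tool goes at most 50 mm and 8.59 degrees, less where a joint would pass 70% of its speed; a pose out of reach is approached as far as the arm can. A call with a gripper value outside its range is refused whole. OPENING is the opening, from 0 (shut) to 1 (fully open), set as the call begins (- or left out, the last holds). The fingers move at their own pace and stop on an object; FORCE is the grip in N (left out, the last holds). Time passes only in rows, so rows that do not move let the fingers close. It gives the time, the measured TCP pose, the force, the opening and the grip force at its end, in the units of the state.
- get_state(): the state, without advancing time (a new reading comes with each control period).
- capture(name): name is "scene" or "side" or "wrist"; returns the picture (400x640x3 uint8, red, green, blue); there is no depth.
- get_calibration(name): a dict with "camera_matrix" (3x3 intrinsics, pixels), "R" (3x3) and "t" (3): a world point X has camera coordinates R X + t; the wrist camera has in their place "tool_from_camera" (4x4, takes a point from camera to tool coordinates, whose origin is the TCP and whose axes are the flange's). Camera axes: x right, y down, z forward; pixel columns grow to the right and rows downward; lengths in m; the calibration is good to about 2 mm. A picture is of the moment at which its call begins: read the wrist's pose just before it. get_calibration takes no time and is no camera call.
- sign_off(): hands the job in; it is judged then, once.
Trained networks look in the newest picture that a camera, given by its name, has taken for a name from the list of things; names that differ only in an ending like _2 or _b are one class to them, and where a whole thing is asked for, a point or a joint stands for the part that bears it (a point fixed in the world has none). Each returns a list of dicts, best first, with "score" (0 to 1); they miss things now and then, are a little off and sometimes report something else, mostly with a low value. They report only what shows in the picture. A call takes as long as a camera call. They do not tell look-alikes from the thing itself.
- find_in(camera, label): "centre" ([row, column] in pixels, amid what is visible of it).
- outline_of(camera, label): "pixels" (400x640 bool, what is visible of it) and "centre" ([row, column] in pixels, amid what is visible of it).
- landmark_of(camera, label): "centre" ([row, column] in pixels: a listed point, or the origin of a listed thing).
The state is a dict: "t": time; "joints": joint angles; "qvel": joint speeds; "joint_efforts": joint torques, N m; "position": TCP position; "orientation": TCP orientation; "force": force on the tool from outside, world axes, zero at the start; "ft_torque": the same for the moment, N m; "finger_gap": finger opening in m; "grip_force": force on a finger pad.
Only numpy, scipy, OpenCV 4.12 (cv2) and the standard library are available. Lean on these libraries where they do the work, as an engineer would, in place of code of your own. Each camera call takes 0.05 s, during which the arm holds its last target. There are 200 camera calls.

TASK

Open the sample jar that stands in the bench holder: break its stuck cap loose anticlockwise with a short hard twist, then spin it on lightly until you feel it meet its stop, without forcing it against the glass stop, and lift it off without pulling the jar up out of its nest. Set the cap down gently in the low tray, right way up (closed top upward) and clear of the rim, leave the jar seated upright in the holder, and do not move the glass, the tape roll or the bottle.

Things in the scene. Friction and masses are not known exactly. Their poses are not given: they have to be found in the camera images.
- cap: Black 16-flat screw cap, 60 mm across flats, 26 mm high, 60 g, on the jar. Origin: centre of its lower edge, z up; a pair of flats faces its x axis, others every 22.5 deg. Opens anticlockwise from above: stiff (0.4 to 1 N m on the tool; 90 N grip is ample) for 20 to 65 deg, then rises 3 mm and spins freely; off its thread after 115 to 145 deg, stopped 12 deg later. Needs two or more grasps.
- jar: Amber glass jar, loose, 0.4 to 0.6 kg: body 77 mm square, 72 mm high, round 43 mm neck to 102 mm. Origin: centre of its base, z up. Closed, the cap's lower edge is 83 mm above it (cap top 109 mm) and a rubber seal in the mouth pushes the cap up with about 35 N until it has risen 3 mm. A cap lifted before it is off its thread carries the jar's weight.
- stops: Two small glass stops on the jar's neck, hidden under the cap, which end the turn both ways. Origin: that of the jar. They bear about 1.2 N m on the cap (50 N together, on a 24 mm radius): near them turn in steps of 0.025 rad (each adds some 0.4 N m once in contact), end when the moment passes 0.3 N m, and turn back 3 to 6 deg before lifting.
- holder: Aluminium holder fixed to the bench, an open square nest 94.5 mm outside, 78.5 mm inside, walls 45 mm high, floor 8 mm thick; the jar stands in it and cannot turn in it by more than 2 deg. Origin: centre of its underside, on the bench.
- tray: Low dark steel tray fixed to the bench, 150 mm square, rim 10 mm high, wall and floor 4 mm thick. Origin: centre of its underside, on the bench. The cap goes inside it.
- wine_glass: Bystander: stemmed tasting glass, 72 mm wide, 165 mm high. Origin: centre of its foot.
- tape_roll: Bystander: roll of blue tape lying flat, 90 mm wide, 25 mm high. Origin: centre of its underside.
- sample_bottle: Bystander: small green bottle, 52 mm wide, 160 mm high. Origin: centre of its underside.
Mind the look-alikes: they are no part of the job. There is more than one size of the tray; the one meant has the size given above. There is more than one size of the cap; the job needs the larger.

How it is judged:
By the outcome, as a careful person would: the job done as asked, in the order asked, and still so for the second after the job is handed in, with the robot touching nothing.
It also fails if it takes over 70 s, if anything falls off the work surface, if the arm or the gripper's body presses on something with over 40 N, if the wrist force passes 120 N, or if a joint passes its speed limit or range.

## Working session

There is one attempt and no reset: what is moved stays moved. The work goes in short steps, Python scripts to look and compute and a shell command to move; the robot and the scene stay as the last step left them, time stands still between calls to the robot, and variables do not carry over. Pictures are saved under pics/ and viewed, at most 10 in all, crops included, and the job is handed in when it is done.

```bash
mkdir -p pics; cat > h.py <<'E'
import numpy as np, cv2
from station import *
def px2w(cam,rc,z):
    c=get_calibration(cam);K=np.array(c["camera_matrix"])
    if cam=="wrist":
        s=get_state();T=np.eye(4);T[:3,:3]=cv2.Rodrigues(np.array(s["orientation"],float))[0];T[:3,3]=s["position"]
        M=T@np.array(c["tool_from_camera"]);Rw=M[:3,:3];o=M[:3,3]
    else:
        R=np.array(c["R"]);Rw=R.T;o=-R.T@np.array(c["t"])
    d=Rw@np.linalg.inv(K)@np.array([rc[1],rc[0],1.])
    return o+d*(z-o[2])/d[2]
def save(cam,n,crop=None,s=1):
    im=capture(cam)
    o=im if crop is None else im[crop[0]:crop[1],crop[2]:crop[3]]
    cv2.imwrite(f"pics/{n}.png",cv2.resize(np.ascontiguousarray(o[...,::-1]),None,fx=s,fy=s)); return im
E
ls; python3 - <<'E'
from h import *
print(get_state(), tcp_to_grasp)
for cam in("scene","side"):
    save(cam,cam)
    for l,z in(("cap",.117),("jar",.06),("tray",0),("holder",0.02),("wine_glass",0),("tape_roll",0),("sample_bottle",0)):
        for d in landmark_of(cam,l)[:4]:
            zz={"cap":.091,"jar":.008}.get(l,0)
            print(cam,l,np.round(d["score"],2),np.round(d["centre"]),np.round(px2w(cam,d["centre"],zz),3))
E
```

```text
h.py
pics
{'t': 0.0, 'joints': array([-1.45338956e+00,  2.77153560e-01, -2.79196814e-02,  1.26801653e+00,
       -1.28897826e-05,  1.46740699e+00]), 'qvel': array([ 3.51356213e-04,  1.30124668e-04,  9.15237669e-05, -7.29461520e-04,
       -5.04687312e-04,  1.54328635e-03]), 'joint_efforts': array([ 2.27611214e-03, -4.45505905e+01,  2.95203853e+01,  1.64972112e-02,
        4.06240758e-06, -1.16062475e-05]), 'position': array([ 0.13682629, -0.60942084,  0.40352822]), 'orientation': array([-3.12018830e+00, -3.45868993e-01,  4.54625021e-05]), 'force': array([-0.13600728, -0.05559659, -0.34504034]), 'ft_torque': array([-0.00778067, -0.06797731, -0.02834175]), 'grip_force': 0.0, 'finger_gap': 0.08542321431556849} 0.1547
scene cap 0.62 [270. 392.] [0.467 0.161 0.091]
scene cap 0.58 [310. 335.] [0.586 0.166 0.091]
scene jar 0.89 [287. 387.] [0.464 0.166 0.008]
scene jar 0.65 [176. 265.] [ 0.54  -0.185  0.008]
scene tray 0.82 [141. 346.] [ 0.322 -0.179  0.   ]
scene tray 0.65 [175. 262.] [ 0.542 -0.195  0.   ]
scene holder 0.61 [285. 382.] [0.468 0.156 0.   ]
scene wine_glass 0.79 [363. 293.] [0.68  0.186 0.   ]
scene tape_roll 0.72 [270. 240.] [ 0.684 -0.015  0.   ]
scene tape_roll 0.67 [212. 211.] [ 0.679 -0.167  0.   ]
scene sample_bottle 0.55 [217. 213.] [ 0.682 -0.153  0.   ]
scene sample_bottle 0.43 [366. 291.] [0.685 0.187 0.   ]
side cap 0.9 [262. 313.] [0.463 0.16  0.091]
side cap 0.8 [274. 263.] [0.541 0.218 0.091]
side jar 0.96 [292. 312.] [0.462 0.169 0.008]
side tray 0.69 [195. 417.] [ 0.318 -0.195  0.   ]
side tray 0.56 [178. 328.] [ 0.543 -0.179  0.   ]
side tray 0.26 [263. 310.] [0.492 0.093 0.   ]
side holder 0.66 [293. 313.] [0.462 0.163 0.   ]
side wine_glass 0.65 [274. 207.] [0.682 0.191 0.   ]
side tape_roll 0.81 [207. 246.] [ 0.69  -0.016  0.   ]
side sample_bottle 0.73 [170. 272.] [ 0.686 -0.163 -0.   ]
```

View pics/scene.png

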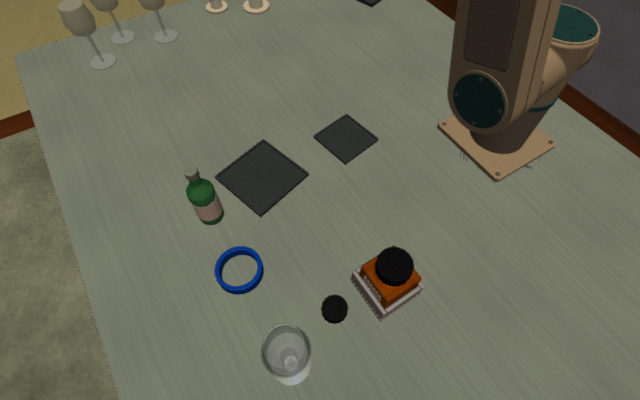

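View pics/side.png

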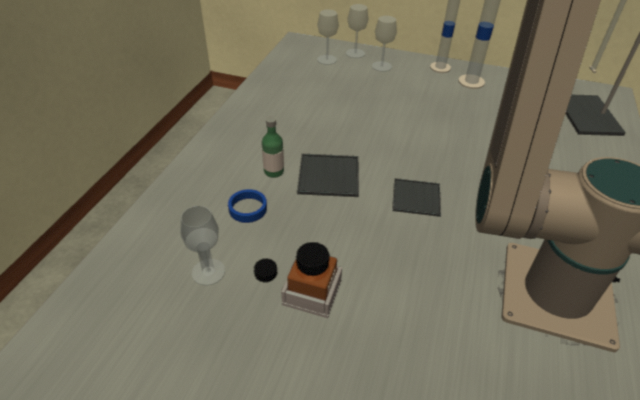

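Candidates for the cap: the large one on the jar, at scene (265,393) and side (258,313), and a small look-alike lying loose at scene (309,335) and side (270,265). I choose the one on the jar. For the tray, the larger one is at scene (176,262) and side (175,328), with the small look-alike at scene (138,346). The glass, tape and bottle are at scene (355,288), (270,240) and (200,205).

```bash
python3 -m inch '[[[0,0,0,-8],[0,0,0,-8],[0,0,0,-8],[0,0,0,-8],[0,0,0,-8],[0.047,-0.012,0,0],[0.047,-0.012,0,0],[0.047,-0.012,0,0],[0.047,-0.012,0,0],[0.047,-0.012,0,0]]]' 1 90; python3 - <<'E'
from h import *
print(np.round(get_calibration("wrist")["tool_from_camera"],3),get_state()["joints"])
E
```

```text
t: 1.8
position: [0.2321, -0.3848, 0.4048]
orientation: [2.816, 1.392, 0.0]
force: [1.0, -0.6, 0.7]
finger_gap: 0.0853
grip_force: 0.0
[[ 0.    -0.95  -0.311  0.08 ]
 [ 1.     0.     0.     0.   ]
 [ 0.    -0.311  0.95   0.03 ]
 [ 0.     0.     0.     1.   ]] [-1.17225726e+00 -3.88344296e-02 -3.84897737e-01  1.22414682e+00
  3.43267009e-04  1.05108365e+00]
```

```bash
python3 - <<'E'
import cv2,numpy as np
a=cv2.imread('pics/scene.png')[230:330,300:440];cv2.imwrite('pics/crop1.png',cv2.resize(a,None,fx=5,fy=5,interpolation=2))
E
python3 -m inch '[[[0.048,-0.012,0,0],[0.048,-0.012,0,0],[0.048,-0.012,0,0],[0.048,-0.012,0,0],[0.048,-0.012,0,0],[0.048,-0.012,0,0],[0.048,-0.012,0,0],[0.048,-0.012,0,0],[0.048,-0.012,0,0],[0.048,-0.012,0,0]]]'; python3 -m inch '[[[0.048,-0.012,0,0],[0.046,-0.016,0,0],[0,0,0,0],[0,0,0,0]]]'; python3 - <<'E'
from h import *
s=get_state();print(s["joints"])
save("wrist","w1",s=1.25)
for l,z in(("cap",.091),("jar",.008),("holder",0)):
    for d in landmark_of("wrist",l)[:3]: print(l,d["score"],np.round(d["centre"]),np.round(px2w("wrist",d["centre"],z),4))
r=outline_of("wrist","cap")
for d in r[:2]: print(d["score"],d["centre"],d["pixels"].sum())
np.save("capmask.npy",np.array([d["pixels"] for d in r]))
E
```

```text
t: 2.8
position: [0.4278, 0.07, 0.4052]
orientation: [2.815, 1.394, 0.002]
force: [1.2, -0.4, 0.1]
finger_gap: 0.0855
grip_force: 0.0
t: 3.2
position: [0.4623, 0.1606, 0.4046]
orientation: [2.814, 1.397, -0.001]
force: [0.5, -0.4, 0.1]
finger_gap: 0.0857
grip_force: 0.0
[ 2.02246306e-01  3.55200642e-02 -3.11161421e-01  1.22475339e+00
 -4.27185363e-04  2.42215384e+00]
cap 0.69 [184. 311.] [0.4641 0.1582 0.091 ]
cap 0.69 [114. 399.] [0.5564 0.162  0.091 ]
jar 0.35 [334. 520.] [ 0.5447 -0.1881  0.008 ]
0.82 [189.4, 313.5] 4790
0.69 [115.6, 400.7] 1891
```

View pics/w1.png

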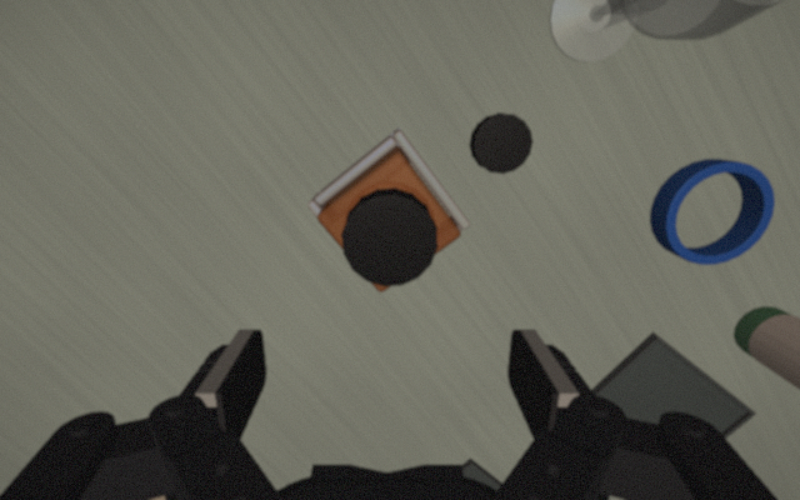

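View pics/crop1.png

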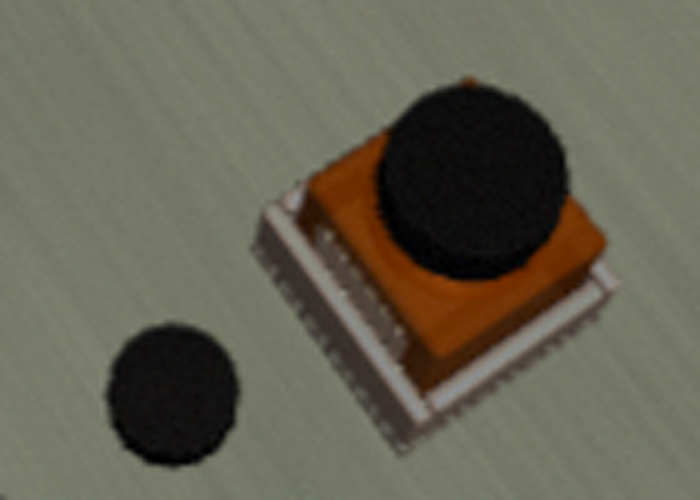

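The close crop shows the black 16-flat cap on the amber jar in its holder, with the small cap lying loose to the left. In the wrist view the jar cap is at (188,311) in raw pixels. I'll go lower to measure the flats.

```bash
python3 -m inch '[[[0,0,0.035,0],[0,0,0.035,0],[0,0,0.035,0],[0,0,0,0],[0,0,0,0]]]'; cat > flats.py <<'E'
from h import *
from scipy.optimize import least_squares
g=np.mean([capture("wrist").astype(float) for _ in range(4)],0); cv2.imwrite("pics/w2.png",g[...,::-1])
zt=0.117; c0=np.array([.464,.159]); s=get_state()
c=get_calibration("wrist");K=np.array(c["camera_matrix"]);T=np.eye(4);T[:3,:3]=cv2.Rodrigues(np.array(s["orientation"],float))[0];T[:3,3]=s["position"]
M=np.linalg.inv(T@np.array(c["tool_from_camera"]))
S=0.00025;N=400 # rectified top plane, 0.25 mm per px
H=K@M[:3,:]@np.array([[S,0,c0[0]-N/2*S],[0,S,c0[1]-N/2*S],[0,0,zt],[0,0,1]])
r=cv2.warpPerspective(g.max(2).astype(np.float32),np.linalg.inv(H),(N,N))
cv2.imwrite("pics/rect.png",r*2)
P=T[:3,0][:2]; ax=np.arctan2(P[1],P[0])
print("tool yaw deg",np.degrees(ax),"pos",s["position"])
cen=np.array([0.,0.])
for it in range(4):
    th=np.radians(np.arange(0,360,1.)); rr=np.arange(.024,.038,.0001)
    X=(cen[0]+np.outer(np.cos(th),rr))/S+N/2; Y=(cen[1]+np.outer(np.sin(th),rr))/S+N/2
    p=cv2.remap(r,X.astype(np.float32),Y.astype(np.float32),cv2.INTER_LINEAR)
    lo=np.median(p[:,:20]); R=np.full(len(th),np.nan)
    for i,q in enumerate(p):
        hi=np.percentile(q,90); 
        if hi<lo+15: continue
        k=np.argmax(q>(lo+hi)/2); R[i]=rr[k-1]+.0001*((lo+hi)/2-q[k-1])/(q[k]-q[k-1]+1e-9) if k>0 else np.nan
    rel=(np.degrees(th-ax)+180)%360-180
    ok=np.isfinite(R)&(np.abs(rel)>75)&(np.abs(rel)<181)
    f=lambda v:(R[ok]-v[2]-v[0]*np.cos(th[ok])-v[1]*np.sin(th[ok]))
    v=least_squares(f,[0,0,.03],loss="soft_l1",f_scale=.0005).x; cen=cen+v[:2]
print("centre",c0+cen,"radius",v[2],"n",ok.sum())
def oct(a,R0):
    d=(th-a+np.pi/16)%(np.pi/8)-np.pi/16; return R0/np.cos(d)
best=[]
for a in np.radians(np.arange(0,22.5,.5)):
    q=least_squares(lambda w:(R[ok]-oct(a,w[0])-w[1]*np.cos(th[ok])-w[2]*np.sin(th[ok]))*1e3,[.03,0,0],loss="soft_l1",f_scale=.2);best.append(q.cost)
b=np.array(best);i=b.argmin();print("flat yaw mod 22.5:",i*.5,"cost",b.min(),"max",b.max())
print(np.round(b[::3],3))
print("gripper y normal at yaw-90 mod 22.5 =",(np.degrees(ax)-90)%22.5)
E
python3 flats.py
```

```text
t: 3.95
position: [0.4621, 0.1587, 0.2999]
orientation: [-2.817, -1.391, 0.002]
force: [-0.3, -0.3, -0.9]
finger_gap: 0.0854
grip_force: 0.0
tool yaw deg 52.62519476314368 pos [0.46352967 0.15949687 0.30199229]
centre [0.46505255 0.16027398] radius 0.03038513073684427 n 210[ WARN:0@1.879] global loadsave.cpp:1063 imwrite_ Unsupported depth image for selected encoder is fallbacked to CV_8U.
Traceback (most recent call last):
  File "flats.py", line 32, in <module>
    q=least_squares(lambda w:(R[ok]-oct(a,w[0])-w[1]*np.cos(th[ok])-w[2]*np.sin(th[ok]))*1e3,[.03,0,0],loss="soft_l1",f_scale=.2);best.append(q.cost)
  File "flats.py", line 32, in <lambda>
    q=least_squares(lambda w:(R[ok]-oct(a,w[0])-w[1]*np.cos(th[ok])-w[2]*np.sin(th[ok]))*1e3,[.03,0,0],loss="soft_l1",f_scale=.2);best.append(q.cost)
                              ~~~~~^~~~~~~~~~~~
ValueError: operands could not be broadcast together with shapes (210,) (360,)
```

View pics/w2.png

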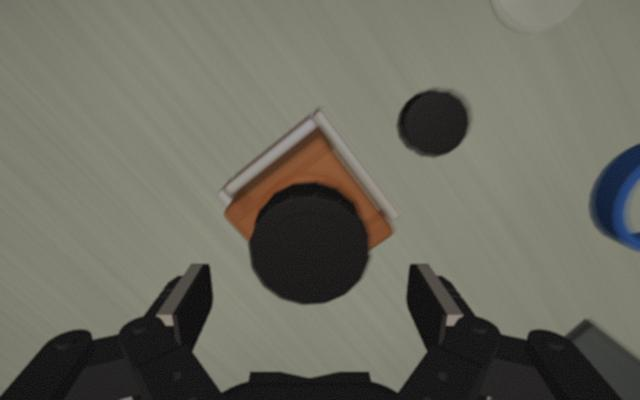

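View pics/rect.png

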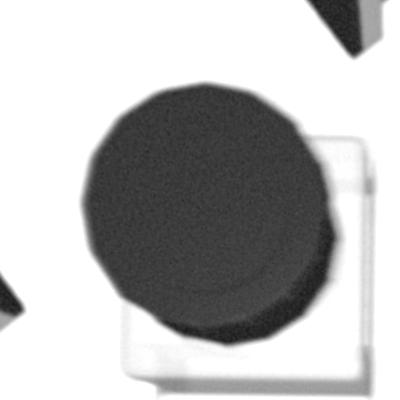

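The picture shows the 16-gon clearly, with the top centred near (245,309), and its fitted radius of 30.4 mm matches the larger cap. There's a bug in the flat fit to fix, then I'll measure again with the arm settled.

```bash
sed -i 's/R\[ok\]-oct(a,w\[0\])/R[ok]-oct(a,w[0])[ok]/' flats.py; python3 flats.py 2>/dev/null; python3 -c "
from h import *
s=get_state();print(s['position'],s['joints'][5],s['force'],s['ft_torque'])"
```

```text
tool yaw deg 52.65339008926759 pos [0.46276265 0.1595986  0.30075168]
centre [0.46375339 0.16035355] radius 0.030070501642871724 n 210
flat yaw mod 22.5: 12.0 cost 0.9175493046221966 max 7.002693045089131
[6.993 6.903 6.47  5.73  4.72  3.556 2.357 1.347 0.918 1.373 2.52  3.877
 5.116 6.085 6.72 ]
gripper y normal at yaw-90 mod 22.5 = 7.653390089267589
[0.46276265 0.1595986  0.30075168] 2.4225799297158805 [-0.51233508  0.13150699 -0.01221833] [ 0.0422896  -0.05106189 -0.00462529]
```

```bash
python3 -m inch '[[[0.0012,0.0003,0,-4.35],[0,0,0.015,0],[0,0,0.015,0],[0,0,0.013,0],[0,0,0,0],[0,0,0,0]]]'; python3 -m inch '[[[0,0,0,0],[0,0,0,0],[0,0,0,0],[0,0,0,0],[0,0,0,0],[0,0,0,0]]]' 0 40; python3 -c "
from h import *
s=get_state();print(s['position'],s['orientation'],s['finger_gap'],s['grip_force'],s['force'],s['ft_torque'],s['joints'][5])"
```

```text
t: 4.95
position: [0.4632, 0.1603, 0.2566]
orientation: [-2.761, -1.499, 0.001]
force: [0.7, 0.1, 0.2]
finger_gap: 0.0855
grip_force: 0.0
t: 5.55
position: [0.4639, 0.1603, 0.2576]
orientation: [2.76, 1.499, 0.003]
force: [0.0, -0.8, 5.8]
finger_gap: 0.0597
grip_force: 44.8
[0.46394493 0.16030354 0.25760287] [2.76026117 1.49855114 0.00289008] 0.0597184845681 44.81882916530594 [ 0.01282318 -0.77003119  5.76901682] [-0.12486752  0.07895976 -0.02909453] 2.347785333275879
```

```bash
python3 -m inch '[[[0,0,0,0],[0,0,0,0],[0,0,0,-7],[0,0,0,-7],[0,0,0,-7]]]' 0 90; cat > s.py <<'E'
from h import *
s=get_state();R=cv2.Rodrigues(np.array(s['orientation'],float))[0]
print('yaw',round(np.degrees(np.arctan2(R[1,0],R[0,0])),2),'z',round(s['position'][2],4),'gap',round(s['finger_gap'],4),'grip',round(s['grip_force'],1),'F',np.round(s['force'],1),'M',np.round(s['ft_torque'],3),'j6',round(s['joints'][5],3))
E
python3 s.py
```

```text
t: 6.05
position: [0.4641, 0.1603, 0.258]
orientation: [2.439, 1.978, 0.003]
force: [-1.1, -1.2, 9.1]
finger_gap: 0.0585
grip_force: 94.7
yaw 78.09 z 0.258 gap 0.0585 grip 94.7 F [-1.1 -1.2  9.1] M [-0.081  0.179 -0.908] j6 1.979
```

```bash
python3 -m inch '[[[0,0,0,-7],[0,0,0,-7]]]'; python3 s.py;  python3 -m inch '[[[0,0,0,-7],[0,0,0,-7]]]'; python3 s.py
```

```text
t: 6.25
position: [0.4644, 0.1603, 0.2588]
orientation: [2.178, 2.262, 0.004]
force: [-1.6, -0.6, 15.6]
finger_gap: 0.0584
grip_force: 95.7
yaw 92.17 z 0.2588 gap 0.0584 grip 95.7 F [-1.6 -0.6 15.6] M [-0.288  0.477 -0.298] j6 1.734
t: 6.45
position: [0.465, 0.1606, 0.2595]
orientation: [1.883, 2.511, 0.007]
force: [-0.8, -0.1, 14.4]
finger_gap: 0.0586
grip_force: 95.4
yaw 106.26 z 0.2595 gap 0.0586 grip 95.4 F [-0.8 -0.1 14.4] M [-0.001  0.315 -0.122] j6 1.488
```

```bash
python3 -m inch '[[[0,0,-0.001,-7],[0,0,0,-7],[0,0,0,-7],[0,0,0,-7],[0,0,0,-7]]]' 0 35; python3 s.py;  python3 -m inch '[[[0,0,0,-6],[0,0,0,-6],[0,0,0,0],[0,0,0,0]]]'; python3 s.py
```

```text
t: 6.95
position: [0.4647, 0.1608, 0.2598]
orientation: [1.04, 2.961, 0.005]
force: [-0.5, 1.3, 9.9]
finger_gap: 0.0586
grip_force: 94.8
yaw 141.28 z 0.2598 gap 0.0586 grip 94.8 F [-0.5  1.3  9.9] M [ 0.18   0.146 -0.159] j6 0.877
t: 7.35
position: [0.4647, 0.1608, 0.2598]
orientation: [0.732, 3.052, 0.005]
force: [-0.9, 0.9, 10.8]
finger_gap: 0.0584
grip_force: 94.9
yaw 153.03 z 0.2598 gap 0.0584 grip 94.9 F [-0.9  0.9 10.8] M [0.138 0.178 0.121] j6 0.672
```

```bash
echo "
import sys
sys.exit(abs(s['ft_torque'][2])>0.27)" | cat s.py - > c.py
M="python3 -m inch"; (python3 -m inch '[[[0,0,-0.001,0],[0,0,0,0]]]' && python3 c.py && python3 -m inch '[[[0,0,0,-4],[0,0,0,-4],[0,0,0,0]]]' && python3 c.py && python3 -m inch '[[[0,0,0,-4],[0,0,0,-4],[0,0,0,0]]]' && python3 c.py && python3 -m inch '[[[0,0,0,-4],[0,0,0,-4],[0,0,0,0]]]' && python3 c.py) | grep yaw
```

```text
yaw 153.02 z 0.2601 gap 0.0582 grip 94.3 F [1.4 1.5 6. ] M [ 0.32  -0.221  0.023] j6 0.672False
```

```bash
sed -i 's/sys.exit(\(.*\))$/sys.exit(int(\1))/' c.py
(python3 -m inch '[[[0,0,0,-4],[0,0,0,-4],[0,0,0,0]]]' && python3 c.py && python3 -m inch '[[[0,0,0,-4],[0,0,0,-4],[0,0,0,0]]]' && python3 c.py && python3 -m inch '[[[0,0,0,-4],[0,0,0,-4],[0,0,0,0]]]' && python3 c.py) | grep yaw
```

```text
yaw 161.08 z 0.26 gap 0.0586 grip 94.6 F [0.5 1.8 7.6] M [ 0.172 -0.037  0.04 ] j6 0.531
yaw 169.08 z 0.26 gap 0.0587 grip 94.6 F [0.6 0.6 8.8] M [ 0.08  -0.003  0.048] j6 0.392
yaw 177.07 z 0.26 gap 0.0585 grip 94.7 F [0.2 0.4 8.2] M [ 0.093 -0.004  0.056] j6 0.252
```

```bash

(python3 -m inch '[[[0,0,0,-1.4],[0,0,0,0]]]' && python3 c.py && python3 -m inch '[[[0,0,0,-1.4],[0,0,0,0]]]' && python3 c.py && python3 -m inch '[[[0,0,0,-1.4],[0,0,0,0]]]' && python3 c.py && python3 -m inch '[[[0,0,0,-1.4],[0,0,0,0]]]' && python3 c.py && python3 -m inch '[[[0,0,0,-1.4],[0,0,0,0]]]' && python3 c.py && python3 -m inch '[[[0,0,0,-1.4],[0,0,0,0]]]' && python3 c.py && python3 -m inch '[[[0,0,0,-1.4],[0,0,0,0]]]' && python3 c.py && python3 -m inch '[[[0,0,0,-1.4],[0,0,0,0]]]' && python3 c.py && python3 -m inch '[[[0,0,0,-1.4],[0,0,0,0]]]' && python3 c.py && python3 -m inch '[[[0,0,0,-1.4],[0,0,0,0]]]' && python3 c.py) | grep yaw
```

```text
yaw 178.42 z 0.26 gap 0.0583 grip 94.7 F [0.3 0.7 7.9] M [ 0.117 -0.007 -0.057] j6 0.229
yaw 179.82 z 0.26 gap 0.0584 grip 94.7 F [ 0.7 -0.4  8.5] M [ 0.107  0.06  -0.036] j6 0.204
yaw -178.78 z 0.26 gap 0.0584 grip 94.7 F [0.6 0.5 7.5] M [ 0.1    0.026 -0.037] j6 0.18
yaw -177.39 z 0.26 gap 0.0585 grip 94.7 F [0.2 0.5 7.6] M [ 0.105  0.038 -0.018] j6 0.155
yaw -175.98 z 0.26 gap 0.0587 grip 94.7 F [-0.1 -0.4  7.9] M [ 0.07   0.057 -0.025] j6 0.131
yaw -174.58 z 0.26 gap 0.0584 grip 94.7 F [-0.3  0.8  8. ] M [ 0.05   0.053 -0.031] j6 0.107
yaw -173.18 z 0.26 gap 0.0585 grip 94.7 F [-0.3  1.1  8.5] M [0.141 0.013 0.007] j6 0.082
yaw -171.78 z 0.26 gap 0.0588 grip 94.7 F [0.5 0.4 8.9] M [ 0.064  0.038 -0.012] j6 0.058
yaw -170.38 z 0.26 gap 0.0586 grip 94.7 F [-0.3  1.   8.2] M [ 0.03   0.039 -0.027] j6 0.033
yaw -168.98 z 0.26 gap 0.0584 grip 94.7 F [0.5 0.6 8.6] M [ 0.016  0.082 -0.021] j6 0.009
```

Turned 134° so far and the cap still spins freely. I'll keep stepping.

```bash

(python3 -m inch '[[[0,0,0,-1.4],[0,0,0,0]]]' && python3 c.py && python3 -m inch '[[[0,0,0,-1.4],[0,0,0,0]]]' && python3 c.py && python3 -m inch '[[[0,0,0,-1.4],[0,0,0,0]]]' && python3 c.py && python3 -m inch '[[[0,0,0,-1.4],[0,0,0,0]]]' && python3 c.py && python3 -m inch '[[[0,0,0,-1.4],[0,0,0,0]]]' && python3 c.py && python3 -m inch '[[[0,0,0,-1.4],[0,0,0,0]]]' && python3 c.py && python3 -m inch '[[[0,0,0,-1.4],[0,0,0,0]]]' && python3 c.py && python3 -m inch '[[[0,0,0,-1.4],[0,0,0,0]]]' && python3 c.py && python3 -m inch '[[[0,0,0,-1.4],[0,0,0,0]]]' && python3 c.py && python3 -m inch '[[[0,0,0,-1.4],[0,0,0,0]]]' && python3 c.py&& python3 -m inch '[[[0,0,0,-1.4],[0,0,0,0]]]' && python3 c.py && python3 -m inch '[[[0,0,0,-1.4],[0,0,0,0]]]' && python3 c.py && python3 -m inch '[[[0,0,0,-1.4],[0,0,0,0]]]' && python3 c.py && python3 -m inch '[[[0,0,0,-1.4],[0,0,0,0]]]' && python3 c.py) | grep yaw
```

```text
yaw -167.58 z 0.26 gap 0.0584 grip 94.7 F [-0.4  0.2  8.9] M [ 0.12   0.071 -0.057] j6 -0.016
yaw -166.18 z 0.26 gap 0.0586 grip 94.7 F [0.8 0.2 8.4] M [ 0.103  0.062 -0.037] j6 -0.04
yaw -164.78 z 0.26 gap 0.0582 grip 94.7 F [0.4 0.4 8.9] M [0.077 0.024 0.008] j6 -0.064
yaw -163.42 z 0.26 gap 0.0585 grip 94.7 F [0.7 1.9 8.6] M [ 0.224  0.08  -0.213] j6 -0.088
yaw -162.12 z 0.26 gap 0.0583 grip 94.7 F [-0.2  1.8  8.4] M [ 0.247  0.087 -0.653] j6 -0.111
```

```bash

(python3 -m inch '[[[0,0,0,2],[0,0,0,2],[0,0,0,1.5],[0,0,0,0]]]' ; python3 s.py; python3 -m inch '[[[0,0,-0.002,0],[0,0,0,0]]]' ; python3 s.py ; python3 -m inch '[[[0,0,-0.002,0],[0,0,-0.002,0],[0,0,0,0]]]' ;python3 s.py) | grep yaw
```

```text
yaw -167.52 z 0.26 gap 0.0585 grip 94.7 F [-0.9  1.   9. ] M [ 0.11   0.043 -0.021] j6 -0.017
yaw -167.5 z 0.2608 gap 0.0584 grip 93.8 F [ 1.7 -0.4  1.1] M [ 0.072 -0.408 -0.049] j6 -0.017
yaw -167.51 z 0.2643 gap 0.0582 grip 93.6 F [ 1.1 -1.1 -1.8] M [-0.152 -0.341 -0.035] j6 -0.017
```

```bash

(python3 -m inch '[[[0,0,-0.002,0],[0,0,-0.002,0],[0,0,0,0]]]' ; python3 s.py; python3 -m inch '[[[0,0,-0.003,0],[0,0,-0.003,0],[0,0,-0.003,0],[0,0,0,0]]]' ;python3 s.py) | grep yaw;  python3 -c "
from h import *
save('side','side2',(180,330,240,400),4)"
```

```text
yaw -167.5 z 0.269 gap 0.0581 grip 93.6 F [ 2.   0.2 -0.8] M [-0.03  -0.344 -0.034] j6 -0.017
yaw -167.49 z 0.2783 gap 0.0587 grip 93.5 F [-0.7 -0.3 -1.3] M [ 0.019 -0.026  0.032] j6 -0.017
```

View pics/side2.png

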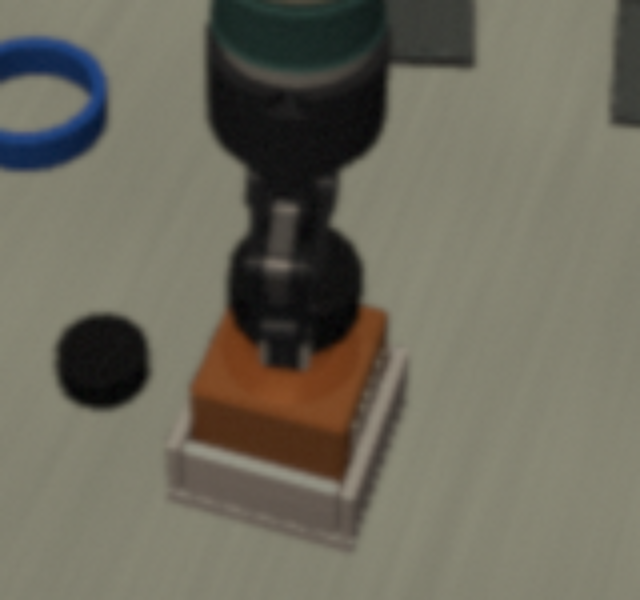

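The jar stayed seated: it is still in the holder, and the tool carries only about the cap's weight. The cap is in the fingers at crop pixel (290,300). Next I work out how far the fingertips reach past the cap's edge, while lifting and traversing.

```bash
python3 - <<'E'
from h import *
s=get_state();R=cv2.Rodrigues(np.array(s['orientation'],float))[0];p=np.array(s['position'])
c=get_calibration("side");K=np.array(c["camera_matrix"])
def pr(X):
    q=K@(np.array(c["R"])@X+np.array(c["t"]));return np.round([(q[1]/q[2]-180)*4,(q[0]/q[2]-240)*4])
for sy in(1,-1):
  for y in(.029,.04):
    print(sy,y,[(z,pr(p+R@np.array([0,sy*y,z]))) for z in(.16,.167,.173,.18)])
E
python3 -m inch '[[[0,0,-0.02,0],[0,0,-0.04,0],[0,0,-0.04,0],[0,-0.045,0,0],[0,-0.045,0,0],[0,-0.045,0,0],[0,-0.045,0,0],[0,-0.045,0,0],[0,-0.045,0,0],[0,-0.045,0,0]]]'
python3 -m inch '[[[-0.002,-0.041,0,0],[0,0,0.04,0],[0,0,0.04,0],[0,0,0.04,0],[0,0,0.02,0],[0,0,0.02,0],[0,0,0,0],[0,0,0,0]]]';python3 s.py;  python3 -c "
from h import *
for cam in('side','scene'):
  save(cam,cam+'3',(110,260,240,400) if cam=='side' else (90,240,180,340),4)
  for d in outline_of(cam,'tray')[:3]: print(cam,d['score'],d['centre'],px2w(cam,d['centre'],.004))"
```

```text
1 0.029 [(0.16, array([341., 287.])), (0.167, array([351., 287.])), (0.173, array([359., 287.])), (0.18, array([369., 286.]))]
1 0.04 [(0.16, array([360., 284.])), (0.167, array([370., 284.])), (0.173, array([378., 284.])), (0.18, array([388., 284.]))]
-1 0.029 [(0.16, array([244., 302.])), (0.167, array([254., 301.])), (0.173, array([263., 301.])), (0.18, array([272., 301.]))]
-1 0.04 [(0.16, array([227., 304.])), (0.167, array([237., 304.])), (0.173, array([245., 304.])), (0.18, array([255., 304.]))]
t: 14.1
position: [0.5313, -0.149, 0.3776]
orientation: [0.342, -3.123, -0.001]
force: [1.7, 0.4, -0.1]
finger_gap: 0.0585
grip_force: 93.7
t: 14.9
position: [0.5421, -0.1867, 0.2176]
orientation: [0.342, -3.122, -0.001]
force: [-0.7, 0.2, -0.6]
finger_gap: 0.0583
grip_force: 93.6
yaw -167.49 z 0.2176 gap 0.0583 grip 93.6 F [-0.7  0.2 -0.6] M [-0.021  0.001 -0.011] j6 -0.663
side 0.86 [179.1, 329.4] [ 0.53579213 -0.17293346  0.004     ]
side 0.65 [193.9, 419.1] [ 0.31407555 -0.19506655  0.004     ]
scene 0.86 [181.9, 260.3] [ 0.55526477 -0.17827892  0.004     ]
scene 0.72 [139.9, 346.8] [ 0.32132886 -0.17784609  0.004     ]
```

View pics/side3.png

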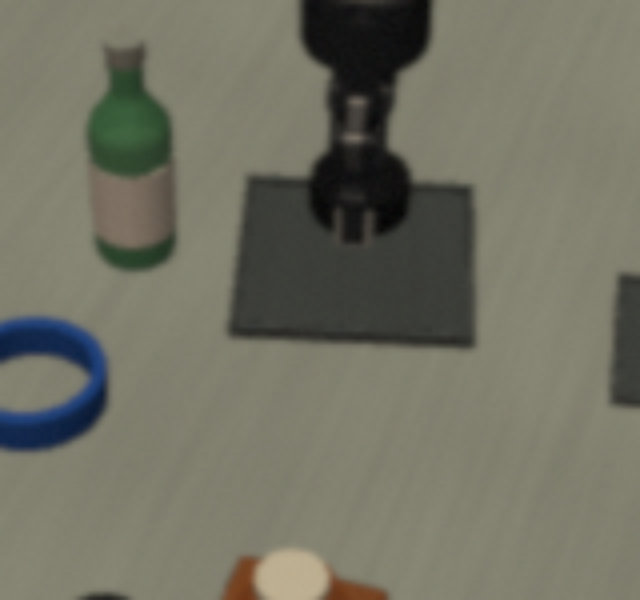

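The cap hangs over the big tray, with the gripper at crop (357,200) and the tray centre at about (357,259), which allowing for height is directly below it. The jar's pale seal is uncovered. I'll lower it gently with force checks.

```bash
sed 's/abs(s.*0.27/s["force"][2]>2.5/' c.py > d.py; tail -1 d.py
(python3 -m inch '[[[0,0,0.015,0],[0,0,0.015,0],[0,0,0.006,0],[0,0,0.003,0],[0,0,0,0],[0,0,0,0]]]' && python3 d.py && python3 -m inch '[[[0,0,0.001,0],[0,0,0,0]]]' && python3 d.py && python3 -m inch '[[[0,0,0.001,0],[0,0,0,0]]]' && python3 d.py && python3 -m inch '[[[0,0,0.001,0],[0,0,0,0]]]' && python3 d.py && python3 -m inch '[[[0,0,0.001,0],[0,0,0,0]]]' && python3 d.py && python3 -m inch '[[[0,0,0.001,0],[0,0,0,0]]]' && python3 d.py && python3 -m inch '[[[0,0,0.001,0],[0,0,0,0]]]' && python3 d.py && python3 -m inch '[[[0,0,0.001,0],[0,0,0,0]]]' && python3 d.py && python3 -m inch '[[[0,0,0.001,0],[0,0,0,0]]]' && python3 d.py && python3 -m inch '[[[0,0,0.001,0],[0,0,0,0]]]' && python3 d.py ) | grep yaw
```

```text
sys.exit(int(s["force"][2]>2.5))
yaw -167.5 z 0.1795 gap 0.0586 grip 93.6 F [ 0.1 -0.8 -0. ] M [-0.024  0.011 -0.032] j6 -0.663
yaw -167.5 z 0.1781 gap 0.0584 grip 93.6 F [0.2 0.  0.3] M [-0.032  0.042  0.013] j6 -0.663
yaw -167.5 z 0.1767 gap 0.0587 grip 93.6 F [-0.7  0.9 -0.7] M [ 0.005 -0.     0.019] j6 -0.663
yaw -167.5 z 0.1756 gap 0.0588 grip 93.6 F [-0.3 -0.  -0.1] M [ 0.022  0.013 -0.012] j6 -0.663
yaw -167.5 z 0.1745 gap 0.0583 grip 93.6 F [ 0.1  0.7 -0.5] M [ 0.032 -0.011  0.01 ] j6 -0.663
yaw -167.5 z 0.1735 gap 0.0585 grip 93.6 F [ 0.  -0.  -0.6] M [-0.017 -0.002  0.031] j6 -0.663
yaw -167.5 z 0.1729 gap 0.0584 grip 94.9 F [-0.7  1.   2. ] M [ 0.046  0.057 -0.067] j6 -0.663
yaw -167.5 z 0.1728 gap 0.0587 grip 98.5 F [-3.4  1.4  7.9] M [0.244 0.553 0.018] j6 -0.663
```

```bash
python3 -m inch '[[[0,0,-0.0008,0],[0,0,0,0]]]'; python3 s.py; python3 -m inch '[[[0,0,0,0],[0,0,0,0],[0,0,0,0],[0,0,0,0]]]' 0.85 20; python3 s.py; python3 -m inch '[[[0,0,-0.005,0],[0,0,-0.01,0],[0,0,-0.03,0],[0,0,-0.04,0],[0,0,-0.04,0],[0,0,-0.04,0],[0,0,0,0],[0,0,0,0]]]' 1; python3 - <<'E'
from h import *
save("wrist","w4")
for cam in("wrist",):
    for l,z in(("cap",.004),("tray",0)):
        for d in landmark_of(cam,l)[:2]: print(l,d["score"],np.round(d["centre"]),np.round(px2w(cam,d["centre"],z),3))
E
```

```text
t: 17.3
position: [0.5424, -0.187, 0.1729]
orientation: [-0.342, 3.122, -0.0]
force: [-1.4, 0.2, 2.5]
finger_gap: 0.0587
grip_force: 95.9
yaw -167.5 z 0.1729 gap 0.0587 grip 95.9 F [-1.4  0.2  2.5] M [0.092 0.2   0.103] j6 -0.663
t: 17.7
position: [0.5422, -0.1869, 0.1723]
orientation: [0.342, -3.123, -0.0]
force: [-0.3, 0.4, -0.2]
finger_gap: 0.0725
grip_force: 0.0
yaw -167.5 z 0.1723 gap 0.0725 grip 0.0 F [-0.3  0.4 -0.2] M [-0.001 -0.005  0.055] j6 -0.663
t: 18.5
position: [0.5428, -0.1871, 0.3399]
orientation: [-0.342, 3.119, -0.004]
force: [-1.0, 0.6, -1.1]
finger_gap: 0.0858
grip_force: 0.0
cap 0.84 [272. 619.] [0.567 0.14  0.004]
cap 0.71 [175. 310.] [ 0.536 -0.187  0.004]
```

View pics/w4.png

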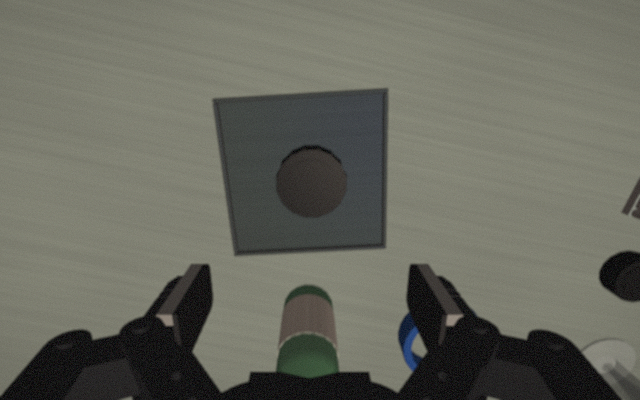

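The cap lies flat in the middle of the large tray at (180,311), top upward and well clear of the rim. One last look at the whole scene.

```bash
python3 -m inch '[[[0,0,-0.04,0],[0,0,0,0],[0,0,0,0],[0,0,0,0]]]' >/dev/null; python3 -c "
from h import *
save('side','side5')"
```

```text
(no output)
```

View pics/side5.png

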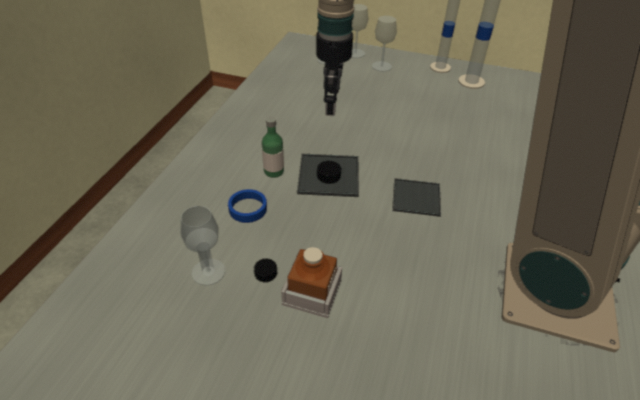

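The jar stands seated and open at (280,313), the cap is in the tray at (172,329), and the glass, tape and bottle are where they were.

```bash
python3 -c "
from station import *
print(sign_off())"
```

```text
the job is handed in; nothing more can be done
None
```

I opened the jar and handed the job in: the cap lies top-up in the middle of the large tray, the jar is seated upright in its holder, and the glass, tape roll and bottle are where they were.

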